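# Broken cork under the bench magnifier

## Robot

A 6-joint arm with a two-finger parallel gripper is mounted at the origin on a cart in front of the work surface, level with it; the furniture and walls round the work are solid. World frame = base frame: x ahead of the robot, y to its left, z up, the work surface at z = 0. Lengths are in m, angles in rad, forces in N, time in s.
With the tool pointing down it reaches from about 0.25 to 0.725 m from the base axis. Payload 4 kg.
Tool frame: the origin (TCP) lies on the centre line of the jaws, within the pads' length; the fingertips stand 14 mm ahead of it and the grasp point (between the pads) lies 5 mm behind it; z points along the fingers, x is the direction in which the jaws open and shut, and the axes are right-handed (so a half turn about z gives the same grasp; the last joint's range is limited). The gripper opens to 85 mm and grips with 20 to 120 N. Pads are 22 mm wide; open, the fingers measure 114 mm over their backs; the gripper's body (76 mm by 85 mm) begins 54 mm behind the grasp point. The pads swing forward as they close: fully open they stand 13 mm farther back than shut.
Start: joints at [1.313, 0.241, 0.005, 1.335, 0, 1.571], TCP at [0.127, 0.483, 0.212] pointing down, gripper open.
Joint ranges: [-2.72, 2.72], [-1.05, 1.87], [-1.09, 1.28], [-1.99, 2.15], [-1.42, 1.44], [-3.14, 3.14]. Speed limits (rad/s): [2.79, 2.79, 3.14, 3.14, 3.14, 3.14].

## Interface

Orientations are given as a unit quaternion [x, y, z, w].
In Python, from workcell import bot gives the robot as it stands.
- The arm moves only by the tool play_rows, never from a script. Its argument "motion" is a list of rows, each an object with "fingers": the closure, from -1 (fully open) to 1 (shut), so that 0 is half open; "translation": the shift along the tool's x, y, z in cm, a list of three; "roll": the turn about the tool's z in degrees. A call has 1 to 20 rows; each row is the pose to reach, as a shift and turn from the pose commanded when the call began, along the tool's axes at that moment; what a row does not reach only later rows make up. A row lasts 1/12 s, in which the tool goes at most 41.7 mm and 7.16 degrees, less where a joint would pass 70% of its speed; a pose out of reach is approached as far as the arm can. A call with a gripper value outside its range is refused whole. The fingers move at their own pace and stop on an object; the grip force is fixed at half the most. Time passes only in rows, so rows that repeat a pose let the fingers close. It gives the time, the measured TCP pose, the force and the opening at its end, in the units of the state.
- bot.get_obs(): the state, without advancing time (a new reading comes with each control period).
- bot.camera(name): name is "side" or "top"; returns a dict with "pixels" (400x640x3 uint8, red, green, blue), "intrinsics" (3x3 intrinsics, pixels), "k1" (the pictures are not rectified: a ray, as slopes to the right and down, at radius r is drawn at 1 + k1 r^2 times it, then the intrinsics apply), "world_to_cam" (4x4, takes a point from world to camera coordinates). Camera axes: x right, y down, z forward; pixel columns grow to the right and rows downward; lengths in m; the calibration is good to about 2 mm. A picture is of the moment at which its call begins. There is no depth.
- bot.job_done(): hands the job in, once; it reports no verdict.
The state is a dict: "clock": time; "joint_pos": joint angles; "joint_vel": joint speeds; "tau": joint torques, N m; "eef_pos": TCP position; "tool_rot": TCP orientation; "ft_force": force on the tool from outside, world axes, zero at the start; "ft_torque": the same for the moment, N m; "grip_width": finger opening in m.
Only numpy, scipy, OpenCV 4.12 (cv2) and the standard library are available. Lean on these libraries where they do the work, as an engineer would, in place of code of your own. Each camera call takes 0.05 s, during which the arm holds its last target. There are 200 camera calls.

## Task

One of the corks on the tile has snapped off slantwise: stand that one upright in the middle of the magnifier's round white stage and leave the sound corks and everything else where they are. Then squeeze the lock button in the magnifier's grip, draw its telescoping arm out until the line engraved right round the bar (120 mm on the scale) stands at the mouth of the sleeve, so that the lens is over the cork. A spring pulls the arm home when it is let go, so finish still holding the grip there, steady, for the inspector to look at the break.

Things in the scene. Friction and masses are not known exactly. Their poses are not given: they have to be found in the camera images.
- cork_broken: the broken cork: brown, standing on the tile on its narrow end; round foot 21 mm across, 24 mm higher up; its top is a slanting break, 7 mm high on its -x side, 20 mm on its +x side, 13.5 mm in the middle, so its height is equal at both ends of its own y axis (best line to grip along); about 12 g; origin at the centre of its underside, z up
- cork_1: a sound cork, flat-topped, tapered, 26 mm across the top, 25 mm high, standing on the tile, about 65 mm or more between the corks' centres; stays there; origin at the centre of its underside
- cork_2: a sound cork, flat-topped, tapered, 26 mm across the top, 25 mm high, standing on the tile, about 65 mm or more between the corks' centres; stays there; origin at the centre of its underside
- cork_3: a sound cork, flat-topped, tapered, 26 mm across the top, 25 mm high, standing on the tile, about 65 mm or more between the corks' centres; stays there; origin at the centre of its underside
- cork_4: a sound cork, flat-topped, tapered, 26 mm across the top, 25 mm high, standing on the tile, about 65 mm or more between the corks' centres; stays there; origin at the centre of its underside
- tile: white glazed tile, fixed; 125 mm along its x, 195 mm along its y, 6 mm thick, no rim; the corks stand on it; origin under its centre
- magnifier: bench magnifier, fixed: foot plate 100 mm along its x, y from -340 to +55 mm, 12 mm high; column at y = -285 carries a sleeve (top 131 mm high at most), out of which the arm telescopes along +y; at home, past the sleeve's mouth (y = -200), come the black grip (y = -193 to -155) and the lens ring (centre y = -120, 62 mm across, 107 to 117 mm high). Origin on the worktop under the stage
- stage (a point): centre of the top of the round stage, a white disc 55 mm across in a steel bezel 62 mm across, 16 mm above the worktop
- mouth (a point): centre of the sleeve's mouth, 112 mm above the worktop; the scale is read here
- lens (a point): centre of the lens, 112 mm above the worktop; it moves with the arm
- handle: the arm's grip, a black block 38 mm long (its y, along which the arm draws out), 28 mm high; its plain back is 14 mm from the origin to +x; the metal lock button (28 mm long, 18 high) stands out to 24 mm from the origin on the -x side, 18 mm when pressed: squeeze along x from above, 38 mm wide, 32 squeezed, 40 mm free on either side. Origin at its centre, 112 mm above the worktop
- release (a joint): the lock button, m: 0 out (arm locked at home), 0.006 fully in; springs out, about 2 N to start and 6.5 N fully in; from 0.0045 its catch clears the collar. It needs to be in only while the arm leaves home (first 10 mm)
- boom (a joint): extension of the telescoping arm, m: 0 home, 0.120 when the line engraved right round the bar is at the mouth of the sleeve (short ticks every 10 mm, stop at 0.135); a spring draws it home with 3 to 4 N
- tweezers: steel tweezers, 131 mm, lying on the worktop; bystander, origin at its underside
- marker: marker pen, 128 mm, lying on the worktop; bystander, origin at its underside
- beaker_amber: small glass beaker, 59 mm across, 64 mm high; bystander, origin at its underside

How it is judged:
By the outcome, as a careful person would: the job done as asked, in the order asked, and still so for the second after the job is handed in, while the arm keeps its last pose, push and grip.
It also fails if it takes over 48 s, if anything falls off the work surface, if the arm or the gripper's body presses on something with over 40 N, if the wrist force passes 120 N, or if a joint passes its speed limit or range.

## Working session

There is one attempt and no reset: what is moved stays moved. The work goes in short steps, Python scripts to look and compute and a tool call to move; the robot and the scene stay as the last step left them, time stands still between calls to the robot, and variables do not carry over. Pictures are saved under pics/ and viewed, about 8 in all and at most 12, crops included, and the job is handed in when it is done.

Besides the shell and the picture viewer there is one more tool, called after "Call:" as name(argument=value, ...) on one line, values as JSON. play_rows: Moves the arm, as the interface text tells. Its arguments: {"type":"object","properties":{"motion":{"type":"array","items":{"type":"object","properties":{"fingers":{"type":"number"},"translation":{"type":"array","items":{"type":"number"}},"roll":{"type":"number"}}}}},"required":["motion"]}

```bash
mkdir -p pics; ls; cat > h.py <<'E'
import numpy as np, cv2
from workcell import bot
def cam(n,save=None):
    c=bot.camera(n)
    if save: cv2.imwrite('pics/'+save,c['pixels'][:,:,::-1])
    return c
def ray(c,px):
    K=np.array(c['intrinsics']);k=c['k1'];T=np.array(c['world_to_cam'])
    d=(np.array(px,float)-[K[0,2],K[1,2]])/[K[0,0],K[1,1]]
    u=d.copy()
    for _ in range(30): u=d/(1+k*(u@u))
    R=T[:3,:3]; return -R.T@T[:3,3], R.T@np.r_[u,1]
def onz(c,px,z):
    o,d=ray(c,px); return o+d*(z-o[2])/d[2]
def proj(c,p):
    K=np.array(c['intrinsics']);T=np.array(c['world_to_cam'])
    q=T[:3,:3]@np.array(p)+T[:3,3];u=q[:2]/q[2];u=u*(1+c['k1']*(u@u))
    return u*[K[0,0],K[1,1]]+[K[0,2],K[1,2]]
def tri(c1,p1,c2,p2):
    A=[];b=[]
    for c,p in((c1,p1),(c2,p2)):
        o,d=ray(c,p);d/=np.linalg.norm(d);M=np.eye(3)-np.outer(d,d);A.append(M);b.append(M@o)
    return np.linalg.solve(sum(A),sum(b))
E
python3 - <<'E'
from h import *
for n in('top','side'):
    c=cam(n,n+'1.png'); print(n,np.round(ray(c,(320,200)),3),c['k1'],c['intrinsics'][0])
print(bot.get_obs())
E
```

```text
pics
top [[ 0.457  0.056  1.123]
 [ 0.059  0.008 -0.998]] -0.07218016869087708 [485.24700095   0.         314.40191437]
side [[ 0.438  0.864  0.725]
 [ 0.097 -0.777 -0.622]] -0.1257446749744254 [465.69118895   0.         324.19516056]
{'clock': 0.1, 'joint_pos': array([ 1.31301905e+00,  2.41320277e-01,  3.85368946e-03,  1.33516715e+00,
       -6.20785935e-06,  1.57082079e+00]), 'joint_vel': array([-0.00099212, -0.00478618,  0.00250985,  0.00072284, -0.00051022,
        0.00161394]), 'tau': array([ 7.18613519e-04, -3.73137367e+01,  2.53009969e+01,  1.08747755e-02,
       -8.73124879e-07, -5.72258486e-06]), 'eef_pos': array([0.12731731, 0.48290785, 0.21100865]), 'tool_rot': array([ 7.92134614e-01,  6.10345729e-01, -7.25831295e-04,  5.63205323e-04]), 'ft_force': array([-0.03441572,  0.56207532,  0.55659677]), 'ft_torque': array([ 0.02850687, -0.02807232, -0.08673483]), 'grip_width': 0.08521072798007046}
```

View pics/top1.png

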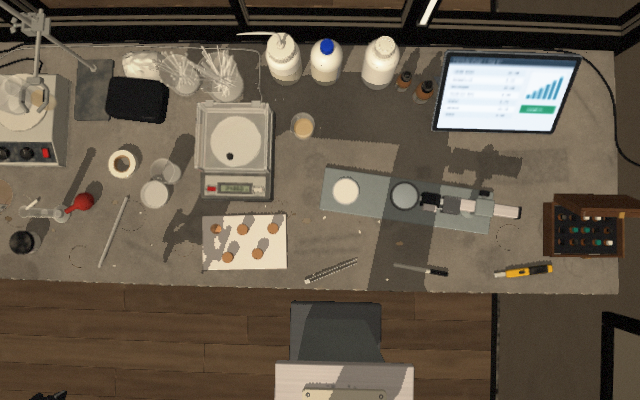

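View pics/side1.png

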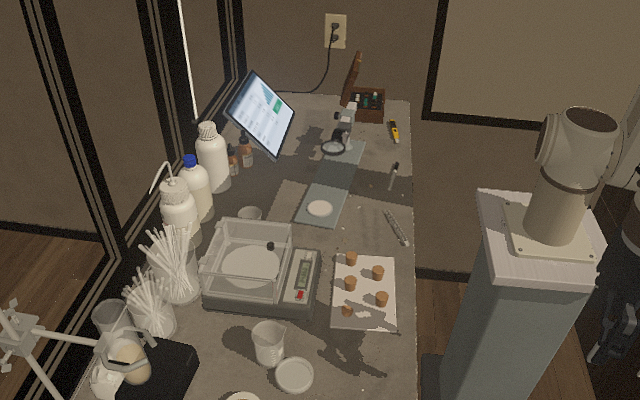

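The top view shows the tile at about (245,242) with five corks, the stage at (345,191), the lens at (405,195) and the grip at (440,203). I'll enlarge the tile and the magnifier.

```bash
python3 - <<'E'
import cv2,numpy as np
t=cv2.imread('pics/top1.png');s=cv2.imread('pics/side1.png')
r=lambda im,x0,y0,w,h,f:cv2.resize(im[y0:y0+h,x0:x0+w],None,fx=f,fy=f,interpolation=cv2.INTER_CUBIC)
a=r(t,195,205,100,70,4); b=r(s,325,240,80,100,4)[:280+120]
c=r(t,310,155,220,85,3.5)
o=np.zeros((600,800,3),np.uint8);o[:280,:400]=a;o[:400-110,400:720]=r(s,325,243,80,72,4)[:290] if 0 else cv2.resize(s[243:323,325:405],(320,290))
o[295:295+c.shape[0],:c.shape[1]]=c
cv2.imwrite('pics/crop1.png',o)
E
```

```text
(no output)
```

View pics/crop1.png

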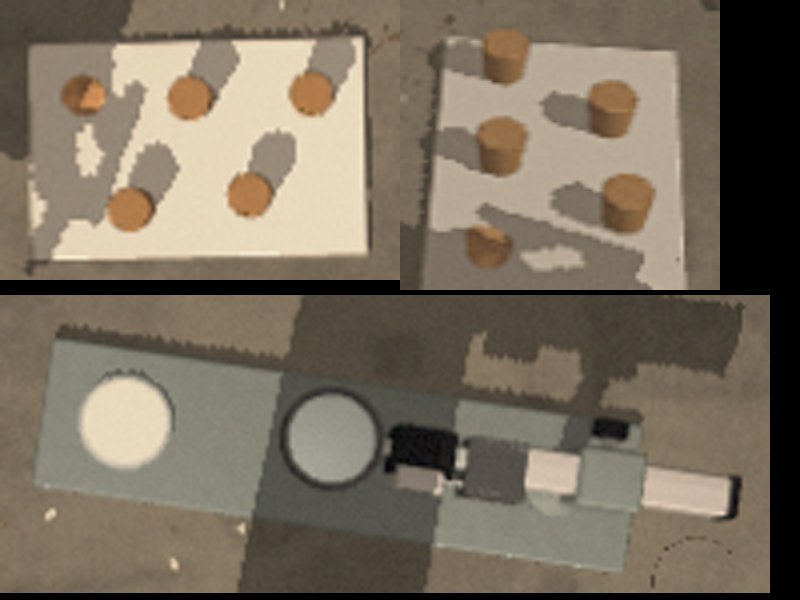

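Top-view crops: the broken cork is the one at about (216,229), low and slanted, half in the gripper's shadow. Next come positions, and the arm has to move so its shadow leaves the cork.

```bash
python3 - <<'E'
from h import *
t=cam('top');s=cam('side')
for n,c,roi in(('top',t,(195,205,300,280)),('side',s,(325,240,405,340))):
    hsv=cv2.cvtColor(c['pixels'],cv2.COLOR_RGB2HSV)
    m=((hsv[...,0]>4)&(hsv[...,0]<22)&(hsv[...,1]>110)).astype(np.uint8)
    k=np.zeros_like(m);x0,y0,x1,y1=roi;k[y0:y1,x0:x1]=1
    nn,l,st,ce=cv2.connectedComponentsWithStats(m*k)
    for i in range(1,nn):
        if st[i,4]>20: print(n,st[i],ce[i].round(2),onz(c,ce[i],.03 if n=='top' else .018).round(4))
g=t['pixels'].astype(int)
m=(g.min(2)>185).astype(np.uint8);k=np.zeros_like(m);k[165:215,325:370]=1
mm=cv2.moments(m*k,True);p=(mm['m10']/mm['m00'],mm['m01']/mm['m00']);print('stage',p,mm['m00'],onz(t,p,.016))
gs=s['pixels'].astype(int);m=(gs.min(2)>150).astype(np.uint8);k=np.zeros_like(m);k[195:222,300:338]=1
mm=cv2.moments(m*k,True);p=(mm['m10']/mm['m00'],mm['m01']/mm['m00']);print('stage side',p,mm['m00'],onz(s,p,.016))
# black grip in top
m=(g.max(2)<45).astype(np.uint8);k=np.zeros_like(m);k[185:220,415:445]=1;m*=k
nn,l,st,ce=cv2.connectedComponentsWithStats(m)
for i in range(1,nn):
    if st[i,4]>15: print('grip',st[i],ce[i],onz(t,ce[i],.126), cv2.minAreaRect(np.argwhere(l==i)[:,::-1].astype(np.float32)))
# lens ring estimate from crop: left/right/top/bottom edges
print('lens',onz(t,(310+331/3.5,155+(438-295)/3.5),.112))
# plate corners from crop
for q in((58,340),(36,485),(622,570),(640,412)): print('plate',onz(t,(310+q[0]/3.5,155+(q[1]-295)/3.5),.012).round(4))
for q in((28,44),(365,38),(369,254),(32,262)): print('tile',onz(t,(195+q[0]/4,205+q[1]/4),.006).round(4))
E
```

```text
top [268 223  10  11  88] [272.53 227.91] [0.4564 0.1696 0.03  ]
top [211 224  10  10  78] [215.64 228.4 ] [0.4521 0.2988 0.03  ]
top [237 224  11  11  92] [242.09 229.05] [0.4521 0.2385 0.03  ]
top [252 248  11  11  93] [257.06 253.18] [0.3987 0.203  0.03  ]
top [222 252  12  11  95] [227.21 256.91] [0.3886 0.2704 0.03  ]
side [346 251  11  15 137] [350.74 257.8 ] [0.4573 0.1667 0.018 ]
side [373 266  11  15 139] [377.51 272.6 ] [0.399  0.2012 0.018 ]
side [344 276  12  15 146] [349.79 282.81] [0.4532 0.2369 0.018 ]
side [376 291  12  16 160] [381.27 298.47] [0.3888 0.2686 0.018 ]
side [342 306  11  11  97] [346.57 310.6 ] [0.4532 0.3074 0.018 ]
stage (345.15829145728645, 191.14572864321607) 398.0 [0.54404727 0.00715941 0.016     ]
stage side (318.72131147540983, 207.01639344262296) 61.0 [0.54800524 0.0064012  0.016     ]
grip [420 192  21  16 218] [430.25229358 198.46330275] [ 0.52417072 -0.16344041  0.126     ] ((430.03045654296875, 199.22560119628906), (19.325519561767578, 13.693511009216309), 6.34019136428833)
lens [ 0.52937515 -0.11273948  0.112     ]
plate [0.5972 0.0507 0.012 ]
plate [0.5015 0.0631 0.012 ]
plate [ 0.4542 -0.3218  0.012 ]
plate [ 0.5582 -0.3335  0.012 ]
tile [0.4799 0.337  0.006 ]
tile [0.4879 0.1413 0.006 ]
tile [0.3642 0.1358 0.006 ]
tile [0.3542 0.3305 0.006 ]
```

Call:
play_rows(motion=[{"translation":[-10,5,-10],"roll":0,"fingers":-1},{"translation":[-20,10,-10],"roll":0,"fingers":-1},{"translation":[-30,15,-10],"roll":0,"fingers":-1},{"translation":[-40,20,-10],"roll":0,"fingers":-1},{"translation":[-40,20,-10],"roll":0,"fingers":-1},{"translation":[-40,20,-10],"roll":0,"fingers":-1},{"translation":[-40,20,-10],"roll":0,"fingers":-1},{"translation":[-40,20,-10],"roll":0,"fingers":-1},{"translation":[-40,20,-10],"roll":0,"fingers":-1},{"translation":[-40,20,-10],"roll":0,"fingers":-1},{"translation":[-40,20,-10],"roll":0,"fingers":-1},{"translation":[-40,20,-10],"roll":0,"fingers":-1},{"translation":[-40,20,-10],"roll":0,"fingers":-1},{"translation":[-40,20,-10],"roll":0,"fingers":-1}])

```text
clock: 1.37
eef_pos: [0.2189, 0.0452, 0.3119]
tool_rot: [0.793, 0.609, 0.0, -0.0]
ft_force: [-0.0, -0.3, 0.3]
grip_width: 0.0855
```

```bash
python3 - <<'E'
from h import *
t=cam('top');s=cam('side')
for _ in range(5):
    t['pixels']=t['pixels'].astype(float)+cam('top')['pixels'];s['pixels']=s['pixels'].astype(float)+cam('side')['pixels']
A=(t['pixels']/6).astype(np.uint8);B=(s['pixels']/6).astype(np.uint8)
np.savez('k.npz',A=A,B=B)
a=cv2.resize(A[218:240,205:227],(396,396),interpolation=cv2.INTER_NEAREST)
b=cv2.resize(B[300:322,336:358],(396,396),interpolation=cv2.INTER_NEAREST)
cv2.imwrite('pics/c2.png',np.hstack([a,b])[:,:,::-1])
# projected candidate: foot circle
for n,c in(('top',t),('side',s)):
    print(n,[proj(c,(.451+dx,.302+dy,.006+z)).round(1).tolist() for dx,dy,z in((0,0,0),(.012,0,0),(0,.012,0),(0,0,.02))])
E
```

```text
top [[216.5, 228.9], [216.7, 223.7], [211.4, 228.7], [214.6, 228.9]]
side [[347.6, 312.4], [341.4, 311.7], [347.1, 317.4], [348.2, 305.8]]
```

View pics/c2.png

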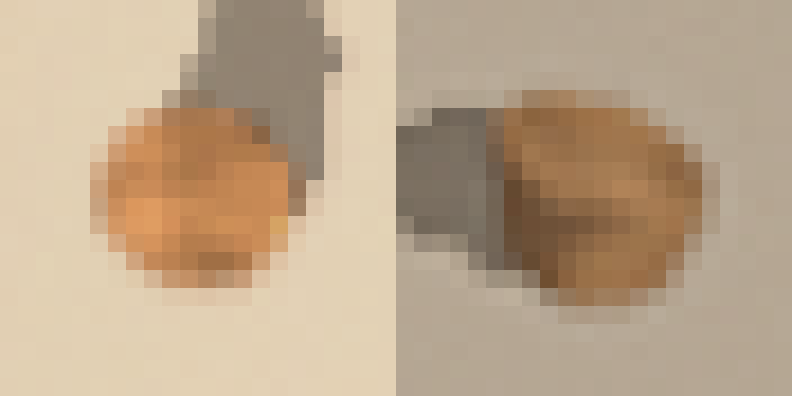

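The side crop shows a tall front-left wall with a rim streak from about (527,190) to (655,216), and the back rim is low. So the high side points roughly to +x+y. I'll refine that by casting the back-rim silhouette rays onto the cork's cylinder.

```bash
python3 - <<'E'
from h import *
d=np.load('k.npz');t=cam('top');s=cam('side')
def mask(im,x0,y0,n=22,f=10):
    S=cv2.cvtColor(im[y0:y0+n,x0:x0+n].astype(np.float32)/255,cv2.COLOR_RGB2HSV)[...,1]
    S=cv2.resize(S,None,fx=f,fy=f,interpolation=cv2.INTER_CUBIC)
    bg=np.median(S);print('bg',bg,S.max());m=(S>(bg+np.percentile(S,95))/2).astype(np.uint8)
    nn,l,st,_=cv2.connectedComponentsWithStats(m);m=l==1+st[1:,4].argmax()
    ys,xs=np.nonzero(m); return lambda:None, ((xs+.5)/f-.5+x0),((ys+.5)/f-.5+y0)
_,xs,ys=mask(d['A'],205,218);print('top ext',xs.min(),xs.max(),ys.min(),ys.max(),xs.mean(),ys.mean())
pc=onz(t,(xs.mean(),ys.mean()),.006+.009);print('top centre',pc)
_,xs,ys=mask(d['B'],336,300);print('side ext',xs.min(),xs.max(),ys.min(),ys.max())
# centre in side-calibration: bottom edge ray at z=.006 -> foot front (r 10.5); lateral from extents
best=onz(s,((xs.min()+xs.max())/2,(ys.max())),.006)
o,_=ray(s,(347,312)); 
v=best[:2]-o[:2];v/=np.linalg.norm(v)
c=best[:2]+v*.0105;print('side centre',c)
for C in(c,c+[0,.002],c-[0,.002]):
    th=[];hh=[]
    for x in np.unique(xs)[8:-8:6]:
        y=ys[xs==x].min();o,dd=ray(s,(x,y))
        # far intersection with cylinder r=.0115
        a=dd[:2]@dd[:2];w=o[:2]-C;b=w@dd[:2];q=b*b-a*(w@w-.0118**2)
        if q<0: continue
        k=(-b+q**.5)/a;p=o+k*dd;th.append(np.arctan2(p[1]-C[1],p[0]-C[0]));hh.append(p[2]-.006)
    th=np.array(th);hh=np.array(hh)
    if C is c: print(np.c_[np.degrees(th),hh*1e3].round(1).tolist())
    r=np.linalg.lstsq(np.c_[np.cos(th),np.sin(th),np.ones_like(th)],hh,rcond=None)[0]
    r2=np.linalg.lstsq(np.c_[np.cos(th),np.sin(th)],hh-.0135,rcond=None)[0]
    print(C,'phi',np.degrees(np.arctan2(r[1],r[0])),r*1e3,'fixed h0',np.degrees(np.arctan2(r2[1],r2[0])),r2*1e3)
E
```

```text
bg 0.2052363 0.59776366
top ext 210.05 221.05 223.35 233.35 215.51955812055496 228.35011659088258
top centre [0.45216318 0.30240308 0.015     ]
bg 0.18847126 0.6032148
side ext 340.95 352.65 304.75 316.45
side centre [0.45194061 0.30133292]
[[-14.7, 14.1], [-28.0, 12.1], [-37.4, 10.8], [-45.3, 10.1], [-52.4, 9.4], [-59.0, 8.7], [-65.4, 7.5], [-71.5, 6.6], [-77.3, 6.1], [-83.1, 5.7], [-88.7, 5.8], [-94.4, 5.4], [-100.4, 4.9], [-106.5, 4.3], [-112.9, 3.5], [-119.6, 3.3], [-126.9, 3.0]]
[0.45194061 0.30133292] phi 45.511392832007566 [ 4.92218552  5.01084502 10.24874633] fixed h0 65.87932494887973 [3.83317081 8.56087156]
[0.45194061 0.30333292] phi 44.57624805270878 [ 4.88228306  4.81059452 12.56713612] fixed h0 51.84689261083284 [4.58058322 5.83069602]
[0.45194061 0.29933292] phi 46.514259290532976 [4.95806978 5.22732022 7.94464383] fixed h0 74.96836839001611 [ 3.02992273 11.28290582]
```

Call:
play_rows(motion=[{"translation":[30.9,16,19],"roll":118,"fingers":-0.2},{"translation":[30.9,16,19],"roll":118,"fingers":-0.2},{"translation":[30.9,16,19],"roll":118,"fingers":-0.2},{"translation":[30.9,16,19],"roll":118,"fingers":-0.2},{"translation":[30.9,16,19],"roll":118,"fingers":-0.2},{"translation":[30.9,16,19],"roll":118,"fingers":-0.2},{"translation":[30.9,16,19],"roll":118,"fingers":-0.2},{"translation":[30.9,16,19],"roll":118,"fingers":-0.2},{"translation":[30.9,16,19],"roll":118,"fingers":-0.2},{"translation":[30.9,16,19],"roll":118,"fingers":-0.2},{"translation":[30.9,16,19],"roll":118,"fingers":-0.2},{"translation":[30.9,16,19],"roll":118,"fingers":-0.2},{"translation":[30.9,16,19],"roll":118,"fingers":-0.2},{"translation":[30.9,16,19],"roll":118,"fingers":-0.2},{"translation":[30.9,16,19],"roll":118,"fingers":-0.2},{"translation":[30.9,16,19],"roll":118,"fingers":-0.2},{"translation":[30.9,16,19],"roll":118,"fingers":-0.2},{"translation":[30.9,16,19],"roll":118,"fingers":-0.2},{"translation":[30.9,16,19],"roll":118,"fingers":-0.2}])

```text
clock: 3.65
eef_pos: [0.4524, 0.3036, 0.1215]
tool_rot: [0.932, -0.364, -0.0, 0.0]
ft_force: [0.0, -0.3, -0.2]
grip_width: 0.0514
```

```bash
python3 - <<'E'
from h import *
o=bot.get_obs();q=o['tool_rot'];print(o['clock'],o['eef_pos'],q,np.degrees(2*np.arctan2(q[1],q[0])),o['joint_pos'].round(2),o['grip_width'],o['ft_force'])
t=cam('top');s=cam('side')
cv2.imwrite('pics/v3.png',np.hstack([cv2.resize(c['pixels'][y:y+140,x:x+140],(400,400)) for c,x,y in((t,160,160),(s,280,220))])[:,:,::-1])
E
```

```text
3.65 [0.45241672 0.30359249 0.12150946] [ 9.31517649e-01 -3.63696028e-01 -1.43056969e-04  2.17485715e-04] -42.654713649548896 [ 0.59  0.38 -0.04  1.15 -0.    2.91] 0.05141809861561489 [ 0.03687756 -0.27921355 -0.15573397]
```

View pics/v3.png

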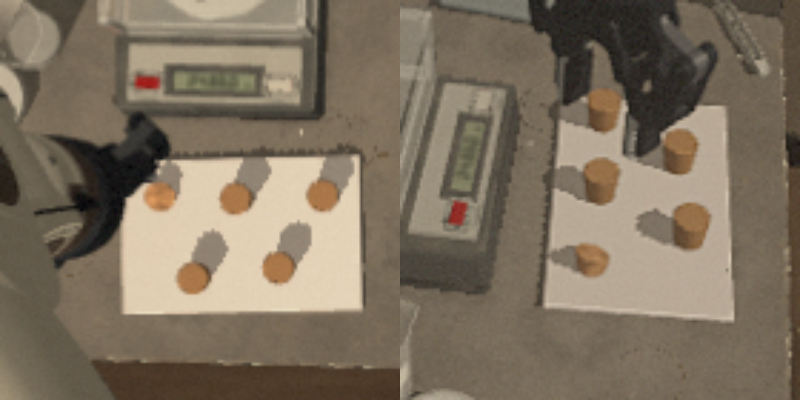

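The top view shows the cork at crop (160,195), still beside the gripper. In the side view the fingertips are at crop (570,95) and (635,150). I'll check those against the projected TCP.

```bash
python3 - <<'E'
from h import *
s=cam('side');t=cam('top')
f=lambda c,p,x,y,ox:((proj(c,p)-[x,y])*400/140+[ox,0]).round(0)
h=np.array([np.cos(-.7445),np.sin(-.7445),0])
C=np.array([.4524,.3036,.1215])
for dz in(-.014,-.007,.03):
  for k in(-.032,-.0257,.0257,.032): print(dz,k,f(s,C+h*k+[0,0,dz],280,220,400),f(t,C+h*k+[0,0,dz],160,160,0))
E
```

```text
-0.014 -0.032 [635. 194.] [ 99. 226.]
-0.014 -0.0257 [628. 188.] [105. 220.]
-0.014 0.0257 [572. 140.] [154. 170.]
-0.014 0.032 [565. 135.] [160. 164.]
-0.007 -0.032 [636. 187.] [ 97. 226.]
-0.007 -0.0257 [629. 181.] [103. 220.]
-0.007 0.0257 [572. 133.] [151. 170.]
-0.007 0.032 [566. 127.] [157. 163.]
0.03 -0.032 [640. 145.] [ 83. 227.]
0.03 -0.0257 [633. 139.] [ 89. 221.]
0.03 0.0257 [575.  91.] [140. 168.]
0.03 0.032 [568.  85.] [146. 162.]
```

```bash
python3 - <<'E'
from h import *
s=cam('side')
cv2.imwrite('pics/v4.png',cv2.resize(s['pixels'][215:325,320:410],(655,600-0),interpolation=cv2.INTER_CUBIC)[:,:,::-1])
E
```

```text
(no output)
```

View pics/v4.png

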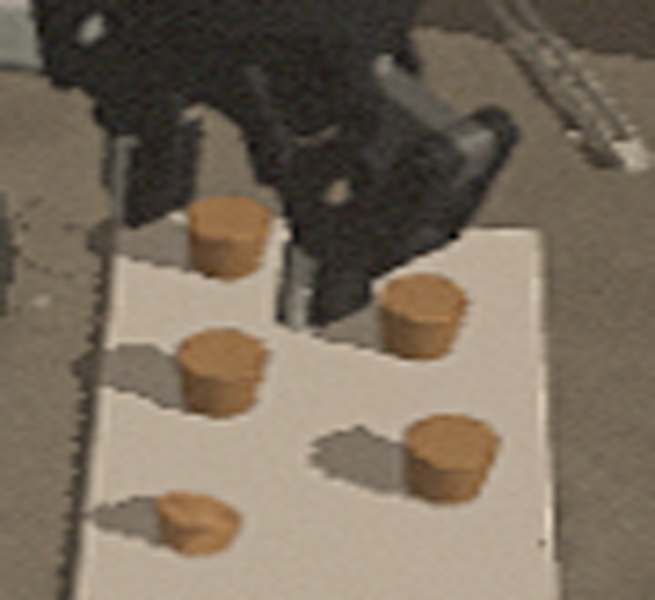

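The fingertips in the side view appear about 10 px above where the TCP pose predicts. I'll descend to a safe 6 cm and compare again.

Call:
play_rows(motion=[{"translation":[0,0,3],"roll":0,"fingers":-0.2},{"translation":[0,0,5.5],"roll":0,"fingers":-0.2},{"translation":[0,0,6.1],"roll":0,"fingers":-0.2},{"translation":[0,0,6.1],"roll":0,"fingers":-0.2}])

```text
clock: 4.23
eef_pos: [0.4505, 0.3025, 0.0587]
tool_rot: [0.931, -0.364, -0.002, 0.002]
ft_force: [0.4, 0.0, -0.2]
grip_width: 0.0508
```

```bash
python3 - <<'E'
from h import *
s=cam('side');t=cam('top');C=np.array(bot.get_obs()['eef_pos']);print(C)
h=np.array([np.cos(-.7445),np.sin(-.7445),0])
out=[]
for c,x,y in((t,180,190),(s,310,250)):
    im=cv2.resize(c['pixels'][y:y+80,x:x+80],(400,400),interpolation=cv2.INTER_CUBIC)
    for k in(-.0257,.0257):
        for dz,col in((-.014,(255,0,0)),(0.01,(0,255,0))):
            p=(proj(c,C+h*k+[0,0,dz])-[x,y]+.5)*5;cv2.circle(im,tuple(p.astype(int).tolist()),3,col,-1)
    out.append(im)
cv2.imwrite('pics/v5.png',np.hstack(out)[:,:,::-1])
E
```

```text
[0.45277557 0.30398484 0.06152415]
```

View pics/v5.png

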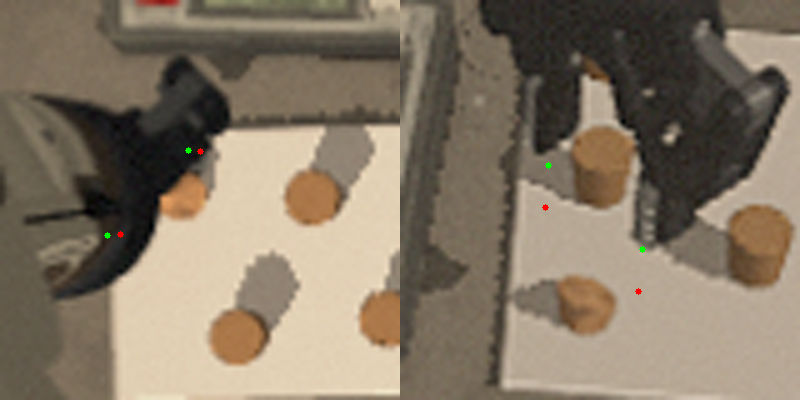

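Both cameras agree on where the cork lies between the jaws, but the tips look higher than nominal. I'll go down to a height that is safe either way and look again.

Call:
play_rows(motion=[{"translation":[0,0,2],"roll":0,"fingers":-0.2},{"translation":[0,0,3.4],"roll":0,"fingers":0.1},{"translation":[0,0,3.4],"roll":0,"fingers":0.1},{"translation":[0,0,3.4],"roll":0,"fingers":0.1},{"translation":[0,0,3.4],"roll":0,"fingers":0.1}])

```text
clock: 4.75
eef_pos: [0.4536, 0.3045, 0.0285]
tool_rot: [0.931, -0.365, 0.001, -0.001]
ft_force: [-0.3, 0.1, 0.7]
grip_width: 0.0383
```

```bash
python3 - <<'E'
from h import *
s=cam('side');t=cam('top');o=bot.get_obs();C=np.array(o['eef_pos']);print(C,o['grip_width'],o['ft_force'])
h=np.array([np.cos(-.7445),np.sin(-.7445),0]);w=o['grip_width']/2
out=[]
for c,x,y in((t,190,200),(s,320,270)):
    im=cv2.resize(c['pixels'][y:y+50,x:x+50],(400,400),interpolation=cv2.INTER_CUBIC)
    for k in(-w,w):
        for dz,col in((-.014,(255,0,0)),(0.01,(0,255,0))):
            p=(proj(c,C+h*k+[0,0,dz])-[x,y]+.5)*8;cv2.circle(im,tuple(p.astype(int).tolist()),3,col,-1)
    out.append(im)
cv2.imwrite('pics/v6.png',np.hstack(out)[:,:,::-1])
E
```

```text
[0.45354824 0.30451426 0.02847634] 0.03860247525125254 [-0.01438429 -0.5360634   0.50696966]
```

View pics/v6.png

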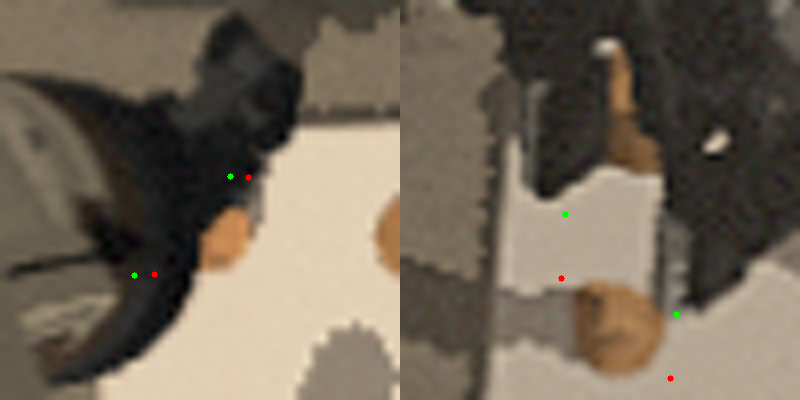

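The tips look well above nominal in the side view. The clean test is to go down to nominal grasp height, which is clear of the tile, and close: the finger width tells which is right.

Call:
play_rows(motion=[{"translation":[0,0,0.3],"roll":0,"fingers":0.1},{"translation":[0,0,0.3],"roll":0,"fingers":0.1},{"translation":[0,0,0.3],"roll":0,"fingers":0.3},{"translation":[0,0,0.3],"roll":0,"fingers":0.5},{"translation":[0,0,0.3],"roll":0,"fingers":0.6},{"translation":[0,0,0.3],"roll":0,"fingers":0.6},{"translation":[0,0,0.3],"roll":0,"fingers":0.6}])

```text
clock: 5.43
eef_pos: [0.4524, 0.3037, 0.0238]
tool_rot: [0.931, -0.365, -0.0, 0.0]
ft_force: [0.5, -1.2, 0.1]
grip_width: 0.017
```

Width is 17 mm, so the jaws closed on nothing: the tips really are higher, or off to one side. Looking.

```bash
python3 - <<'E'
from h import *
s=cam('side');t=cam('top');o=bot.get_obs();C=np.array(o['eef_pos']);print(C,o['grip_width'],o['ft_force'],o['joint_pos'])
h=np.array([np.cos(-.7445),np.sin(-.7445),0]);w=o['grip_width']/2
out=[]
for c,x,y in((t,190,200),(s,320,265)):
    im=cv2.resize(c['pixels'][y:y+50,x:x+50],(400,400),interpolation=cv2.INTER_CUBIC)
    for k in(-w,w):
        for dz,col in((-.014,(255,0,0)),(0.01,(0,255,0))):
            p=(proj(c,C+h*k+[0,0,dz])-[x,y]+.5)*8;cv2.circle(im,tuple(p.astype(int).tolist()),3,col,-1)
    out.append(im)
cv2.imwrite('pics/v7.png',np.hstack(out)[:,:,::-1])
E
```

```text
[0.45235453 0.3037049  0.02380753] 0.017442589273828843 [ 0.39606068 -0.0313259   0.09523729] [ 5.91256698e-01  4.80517439e-01 -1.67675598e-01  9.22643185e-01
  1.11933236e-05  2.90852039e+00]
```

View pics/v7.png

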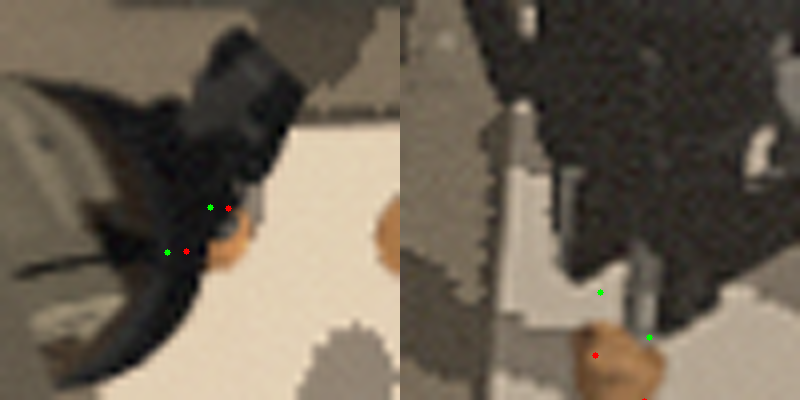

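The side view puts the tips about 3 cm above the tile, directly over the cork, with the lateral position right. The tips sit about 25 mm higher than the stated geometry. I'll open, go lower in small steps and watch the force.

Call:
play_rows(motion=[{"translation":[0,0,0],"roll":0,"fingers":0},{"translation":[0,0,0],"roll":0,"fingers":0},{"translation":[0,0,0],"roll":0,"fingers":-0.1},{"translation":[0,0,0.2],"roll":0,"fingers":-0.1},{"translation":[0,0,0.4],"roll":0,"fingers":-0.1},{"translation":[0,0,0.6],"roll":0,"fingers":-0.1},{"translation":[0,0,0.6],"roll":0,"fingers":-0.1}])

```text
clock: 6.12
eef_pos: [0.452, 0.3034, 0.0172]
tool_rot: [0.931, -0.365, -0.0, 0.0]
ft_force: [0.1, -0.4, -0.1]
grip_width: 0.0469
```

No contact, so the tips are indeed higher. Continuing down.

Call:
play_rows(motion=[{"translation":[0,0,0.3],"roll":0,"fingers":-0.1},{"translation":[0,0,0.6],"roll":0,"fingers":-0.1},{"translation":[0,0,0.9],"roll":0,"fingers":-0.1},{"translation":[0,0,1.2],"roll":0,"fingers":-0.1},{"translation":[0,0,1.2],"roll":0,"fingers":-0.1},{"translation":[0,0,1.2],"roll":0,"fingers":-0.1}])

```text
clock: 6.62
eef_pos: [0.4521, 0.3035, 0.0055]
tool_rot: [0.931, -0.365, -0.0, 0.0]
ft_force: [0.0, -0.3, 0.8]
grip_width: 0.0469
```

```bash
python3 - <<'E'
from h import *
s=cam('side');t=cam('top');o=bot.get_obs();C=np.array(o['eef_pos']);print(C,o['grip_width'],o['ft_force'])
out=[]
for c,x,y in((t,190,200),(s,320,275)):
    im=cv2.resize(c['pixels'][y:y+50,x:x+50],(400,400),interpolation=cv2.INTER_CUBIC)
    out.append(im)
cv2.imwrite('pics/v8.png',np.hstack(out)[:,:,::-1])
E
```

```text
[0.45243394 0.30372113 0.0058425 ] 0.047016144909380685 [ 0.45181675 -0.78078871 -0.2042528 ]
```

View pics/v8.png

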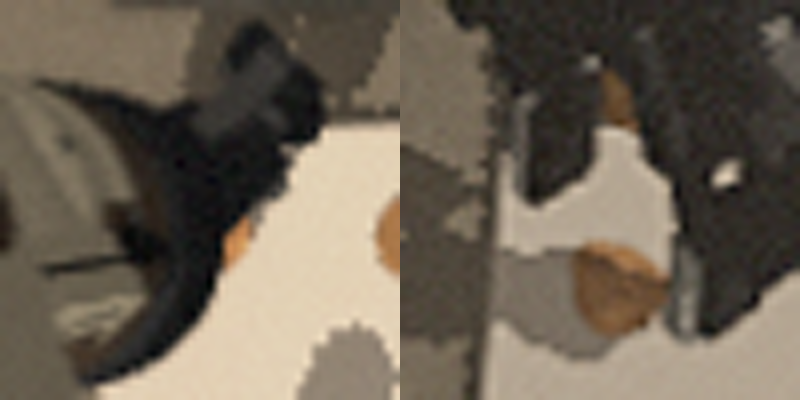

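The near tip (crop 690,335) is now level with the cork's side, about 14 mm above the tile. I'll go 9 mm lower and close.

Call:
play_rows(motion=[{"translation":[0,0,0.3],"roll":0,"fingers":-0.1},{"translation":[0,0,0.6],"roll":0,"fingers":-0.1},{"translation":[0,0,0.8],"roll":0,"fingers":-0.1},{"translation":[0,0,0.9],"roll":0,"fingers":-0.1},{"translation":[0,0,0.9],"roll":0,"fingers":0.1},{"translation":[0,0,0.9],"roll":0,"fingers":0.3},{"translation":[0,0,0.9],"roll":0,"fingers":0.5},{"translation":[0,0,0.9],"roll":0,"fingers":0.8},{"translation":[0,0,0.9],"roll":0,"fingers":0.8},{"translation":[0,0,0.9],"roll":0,"fingers":0.8},{"translation":[0,0,0.9],"roll":0,"fingers":0.8}])

```text
clock: 7.63
eef_pos: [0.4524, 0.304, -0.0028]
tool_rot: [0.931, -0.365, -0.0, -0.0]
ft_force: [-1.5, -0.1, 5.1]
grip_width: 0.0177
```

```bash
python3 - <<'E'
from h import *
s=cam('side');t=cam('top');o=bot.get_obs();C=np.array(o['eef_pos']);print(C,o['grip_width'],o['ft_force'],o['ft_torque'])
out=[]
for c,x,y in((t,190,200),(s,320,275)):
    out.append(cv2.resize(c['pixels'][y:y+50,x:x+50],(400,400),interpolation=cv2.INTER_CUBIC))
cv2.imwrite('pics/v9.png',np.hstack(out)[:,:,::-1])
for n,c,(x0,y0,x1,y1) in(('t',t,(195,205,300,280)),('s',s,(325,240,405,340))):
    H=cv2.cvtColor(c['pixels'],cv2.COLOR_RGB2HSV);m=((H[...,0]>4)&(H[...,0]<22)&(H[...,1]>110)).astype(np.uint8)
    nn,l,st,ce=cv2.connectedComponentsWithStats(m[y0:y1,x0:x1])
    print(n,[(st[i,:2]+[x0,y0],st[i,2:]) for i in range(1,nn) if st[i,4]>8])
E
```

```text
[ 0.45240757  0.30396231 -0.00280182] 0.017276338905406113 [-1.31291661 -0.60984578  4.75000017] [-0.01106398  0.45966103 -0.04484005]
t [(array([237, 224]), array([11, 11, 92], dtype=int32)), (array([268, 223]), array([10, 11, 88], dtype=int32)), (array([252, 248]), array([11, 11, 93], dtype=int32)), (array([222, 252]), array([12, 11, 95], dtype=int32))]
s [(array([372, 265]), array([ 12,  16, 144], dtype=int32)), (array([376, 291]), array([ 12,  16, 131], dtype=int32)), (array([342, 306]), array([ 6, 11, 40], dtype=int32))]
```

View pics/v9.png

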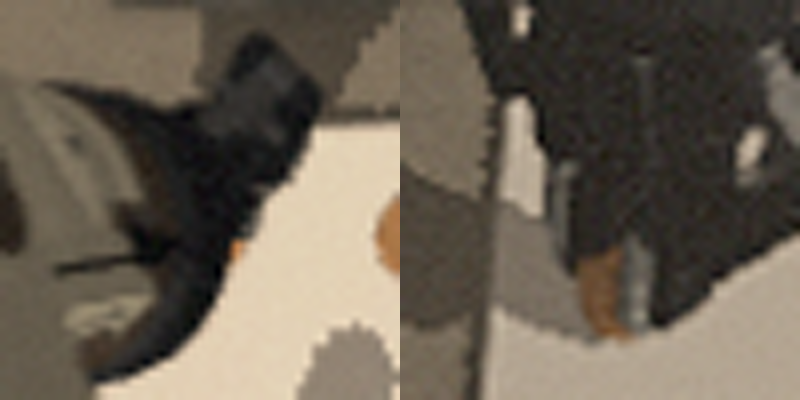

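The cork is between the pads. Lifting.

Call:
play_rows(motion=[{"translation":[0,0,-0.5],"roll":0,"fingers":0.8},{"translation":[0,0,-1.5],"roll":0,"fingers":0.8},{"translation":[0,0,-3],"roll":0,"fingers":0.8},{"translation":[0,0,-5],"roll":0,"fingers":0.8},{"translation":[0,0,-7],"roll":0,"fingers":0.8},{"translation":[0,0,-9],"roll":0,"fingers":0.8},{"translation":[0,0,-9],"roll":0,"fingers":0.8}])

```text
clock: 8.32
eef_pos: [0.4553, 0.3054, 0.0917]
tool_rot: [0.931, -0.365, 0.003, -0.003]
ft_force: [-0.6, 0.8, 0.4]
grip_width: 0.0173
```

```bash
python3 - <<'E'
from h import *
s=cam('side');t=cam('top');o=bot.get_obs();C=np.array(o['eef_pos']);print(C,o['grip_width'],o['ft_force'])
cv2.imwrite('pics/v10.png',cv2.resize(s['pixels'][215:325,310:400],None,fx=6,fy=6,interpolation=cv2.INTER_CUBIC)[:,:,::-1][:600])
for n,c,(x0,y0,x1,y1) in(('t',t,(195,205,300,280)),('s',s,(325,200,405,340))):
    H=cv2.cvtColor(c['pixels'],cv2.COLOR_RGB2HSV);m=((H[...,0]>4)&(H[...,0]<22)&(H[...,1]>110)).astype(np.uint8)
    nn,l,st,ce=cv2.connectedComponentsWithStats(m[y0:y1,x0:x1])
    print(n,[((st[i,:2]+[x0,y0]).tolist(),st[i,2:].tolist()) for i in range(1,nn) if st[i,4]>4])
print(proj(s,C),proj(s,C+[0,0,.02]))
E
```

```text
[0.45325248 0.30409644 0.08793485] 0.017051935761511643 [-0.84676785 -0.24504793  0.00829099]
t [([237, 224], [11, 11, 92]), ([268, 223], [10, 11, 88]), ([207, 229], [4, 4, 11]), ([252, 248], [11, 11, 92]), ([222, 252], [12, 11, 94])]
s [([372, 265], [12, 16, 143]), ([342, 273], [14, 18, 114]), ([376, 291], [12, 16, 159])]
[348.69347352 284.84734885] [349.30626028 277.36279066]
```

The cork is lifted: its blob has left the tile. I'll carry it round the balance to above the stage, turning the jaws to the magnifier's x.

Call:
play_rows(motion=[{"translation":[1,1,-3],"roll":0,"fingers":0.8},{"translation":[3.5,3.8,-4],"roll":0,"fingers":0.8},{"translation":[6,6.5,-4],"roll":-5,"fingers":0.8},{"translation":[8.5,9.2,-4],"roll":-10,"fingers":0.8},{"translation":[11,12,-4],"roll":-15,"fingers":0.8},{"translation":[13.6,14.7,-4],"roll":-20,"fingers":0.8},{"translation":[16.5,15.5,-4],"roll":-26,"fingers":0.8},{"translation":[19.5,15.5,-4],"roll":-31,"fingers":0.8},{"translation":[22.5,15.5,-4],"roll":-36,"fingers":0.8},{"translation":[25,15.4,-3],"roll":-36,"fingers":0.8},{"translation":[26.9,15.4,-1],"roll":-36,"fingers":0.8},{"translation":[26.9,15.4,1],"roll":-36,"fingers":0.8},{"translation":[26.9,15.4,3],"roll":-36,"fingers":0.8},{"translation":[26.9,15.4,3],"roll":-36,"fingers":0.8},{"translation":[26.9,15.4,3],"roll":-36,"fingers":0.8},{"translation":[26.9,15.4,3],"roll":-36,"fingers":0.8}])

```text
clock: 9.75
eef_pos: [0.5452, 0.0081, 0.0569]
tool_rot: [0.998, -0.059, -0.0, 0.0]
ft_force: [0.4, -0.8, 0.5]
grip_width: 0.0171
```

```bash
python3 - <<'E'
from h import *
s=cam('side');t=cam('top');o=bot.get_obs();C=np.array(o['eef_pos']);q=o['tool_rot'];print(C,np.degrees(2*np.arctan2(q[1],q[0])),o['grip_width'],o['ft_force'],o['clock'])
a=cv2.resize(t['pixels'][160:220,310:370],(400,400),interpolation=cv2.INTER_CUBIC);b=cv2.resize(s['pixels'][165:225,290:350],(400,400),interpolation=cv2.INTER_CUBIC)
cv2.imwrite('pics/v11.png',np.hstack([a,b])[:,:,::-1])
for n,c,(x0,y0,x1,y1) in(('t',t,(310,150,380,230)),('s',s,(280,150,360,230))):
    H=cv2.cvtColor(c['pixels'],cv2.COLOR_RGB2HSV);m=((H[...,0]>4)&(H[...,0]<22)&(H[...,1]>110)).astype(np.uint8)
    nn,l,st,ce=cv2.connectedComponentsWithStats(m[y0:y1,x0:x1])
    print(n,[((st[i,:2]+[x0,y0]).tolist(),st[i,2:].tolist()) for i in range(1,nn) if st[i,4]>4])
print(proj(s,C+[0,0,.009]),proj(s,C+[0,.0105,.009]),proj(s,(.5445,.007,.016)),proj(t,(.5445,.007,.016)))
E
```

```text
[0.54618097 0.00824842 0.05810834] -6.74229447453584 0.016890033786871858 [-0.08264781  0.09376838  0.38038388] 9.85
t []
s [([316, 187], [9, 7, 46])]
[319.65887609 190.62675931] [319.04289275 193.34933898] [320.13366752 207.3134903 ] [345.23186019 190.94975781]
```

The cork's foot appears at row 193.5 in the side view against 193.3 predicted, so it is held as assumed. Lowering it.

Call:
play_rows(motion=[{"translation":[-0.1,0.1,2],"roll":0,"fingers":0.8},{"translation":[-0.1,0.1,3.5],"roll":0,"fingers":0.8},{"translation":[-0.1,0.1,4.2],"roll":0,"fingers":0.8},{"translation":[-0.1,0.1,4.5],"roll":0,"fingers":0.8},{"translation":[-0.1,0.1,4.7],"roll":0,"fingers":0.8},{"translation":[-0.1,0.1,4.8],"roll":0,"fingers":0.8},{"translation":[-0.1,0.1,4.8],"roll":0,"fingers":0.8},{"translation":[-0.1,0.1,4.8],"roll":0,"fingers":0.8}])

```text
clock: 10.52
eef_pos: [0.5449, 0.0071, 0.0096]
tool_rot: [0.998, -0.059, 0.001, -0.0]
ft_force: [-0.7, -0.4, 0.1]
grip_width: 0.0173
```

Call:
play_rows(motion=[{"translation":[0,0,0.1],"roll":0,"fingers":0.8},{"translation":[0,0,0.2],"roll":0,"fingers":0.8},{"translation":[0,0,0.2],"roll":0,"fingers":0.8},{"translation":[0,0,0.2],"roll":0,"fingers":0.8}])

```text
clock: 10.85
eef_pos: [0.5446, 0.0072, 0.0073]
tool_rot: [0.998, -0.059, 0.001, -0.0]
ft_force: [0.4, 0.3, 2.3]
grip_width: 0.0174
```

Light contact (2 N). Releasing and lifting straight up.

Call:
play_rows(motion=[{"translation":[0,0,0],"roll":0,"fingers":0.55},{"translation":[0,0,0],"roll":0,"fingers":0.4},{"translation":[0,0,0],"roll":0,"fingers":0.2},{"translation":[0,0,0],"roll":0,"fingers":0},{"translation":[0,0,0],"roll":0,"fingers":-0.2},{"translation":[0,0,0],"roll":0,"fingers":-0.2},{"translation":[0,0,-1],"roll":0,"fingers":-0.2},{"translation":[0,0,-3],"roll":0,"fingers":-0.2},{"translation":[0,0,-6],"roll":0,"fingers":-0.5},{"translation":[0,0,-9],"roll":0,"fingers":-1},{"translation":[0,0,-13],"roll":0,"fingers":-1},{"translation":[0,0,-17],"roll":0,"fingers":-1},{"translation":[0,0,-20],"roll":0,"fingers":-1},{"translation":[0,0,-20],"roll":0,"fingers":-1},{"translation":[0,0,-20],"roll":0,"fingers":-1}])

```text
clock: 12.1
eef_pos: [0.5458, 0.0071, 0.2101]
tool_rot: [0.998, -0.059, 0.003, -0.0]
ft_force: [-0.4, -0.9, -0.5]
grip_width: 0.0851
```

```bash
python3 - <<'E'
from h import *
s=cam('side');t=cam('top');o=bot.get_obs();C=np.array(o['eef_pos']);print(C,o['grip_width'],o['clock'])
for n,c,(x0,y0,x1,y1) in(('t',t,(320,160,380,230)),('s',s,(290,180,350,230))):
    H=cv2.cvtColor(c['pixels'],cv2.COLOR_RGB2HSV);m=((H[...,0]>4)&(H[...,0]<22)&(H[...,1]>110)).astype(np.uint8)
    nn,l,st,ce=cv2.connectedComponentsWithStats(m[y0:y1,x0:x1])
    print(n,[((st[i,:2]+[x0,y0]).tolist(),st[i,2:].tolist(),onz(c,ce[i]+[x0,y0],.023).round(4)) for i in range(1,nn) if st[i,4]>4])
    w=(c['pixels'].min(2)>120).astype(np.uint8)
    if n=='s':
        k=w[192:224,298:342];nn,l,st,ce=cv2.connectedComponentsWithStats(k);i=1+st[1:,4].argmax();print('stage blob',st[i]+[298,192,0,0,0],ce[i]+[298,192])
for c in(t,s): print([proj(c,(.5445+dx,.007+dy,.016)).round(1).tolist() for dx,dy in((0,0),(.0275,0),(-.0275,0),(0,.0275),(0,-.0275))])
cv2.imwrite('pics/v12.png',np.hstack([cv2.resize(c['pixels'][y:y+90,x:x+90],(400,400),interpolation=cv2.INTER_CUBIC) for c,x,y in((t,310,150),(s,275,150))])[:,:,::-1])
E
```

```text
[0.54346424 0.00709818 0.20631129] 0.08565211024651133 12.2
t []
s [([317, 203], [8, 7, 51], array([0.5436, 0.0094, 0.023 ]))]
stage blob [308 200  25  17 252] [320.29365079 208.57142857]
[[345.2, 190.9], [345.5, 179.0], [345.0, 203.0], [333.2, 190.7], [357.3, 191.2]]
[[320.1, 207.3], [308.8, 206.2], [331.5, 208.4], [318.6, 214.6], [321.6, 200.3]]
```

The side view puts the cork at cols 317–325, rows 203–210, against a stage centre of (320,207): upright and central to about 2 mm. Next, the grip.

Call:
play_rows(motion=[{"translation":[-0.1,4,0],"roll":0,"fingers":-1},{"translation":[-0.2,8,0],"roll":0,"fingers":-1},{"translation":[-0.2,12,0],"roll":0,"fingers":-1},{"translation":[-0.2,15.5,0],"roll":0,"fingers":-1},{"translation":[-0.2,17.4,0],"roll":0,"fingers":-1},{"translation":[-0.2,17.4,0],"roll":0,"fingers":-1},{"translation":[-0.2,17.4,0],"roll":0,"fingers":-1},{"translation":[-0.2,17.4,3],"roll":0,"fingers":-1},{"translation":[-0.2,17.4,5],"roll":0,"fingers":-1},{"translation":[-0.2,17.4,5],"roll":0,"fingers":-1},{"translation":[-0.2,17.4,5],"roll":0,"fingers":-1}])

```text
clock: 13.12
eef_pos: [0.5203, -0.1637, 0.1551]
tool_rot: [0.998, -0.058, -0.002, -0.001]
ft_force: [0.6, -0.1, -0.1]
grip_width: 0.0857
```

```bash
python3 - <<'E'
from h import *
s=cam('side');t=cam('top');o=bot.get_obs();C=np.array(o['eef_pos']);print(C,o['grip_width'],o['clock'],o['joint_pos'].round(2))
for n,c,(x0,y0,x1,y1) in(('t',t,(320,160,380,230)),('s',s,(290,180,350,230))):
    H=cv2.cvtColor(c['pixels'],cv2.COLOR_RGB2HSV);m=((H[...,0]>4)&(H[...,0]<22)&(H[...,1]>110)).astype(np.uint8)
    nn,l,st,ce=cv2.connectedComponentsWithStats(m[y0:y1,x0:x1])
    print(n,[((st[i,:2]+[x0,y0]).tolist(),st[i,2:].tolist(),onz(c,ce[i]+[x0,y0],.024).round(4)) for i in range(1,nn) if st[i,4]>4])
im=s['pixels'].copy();o2=cv2.resize(im[95:195,290:390],(600,600),interpolation=cv2.INTER_CUBIC)
cv2.imwrite('pics/v13.png',o2[:,:,::-1])
E
```

```text
[ 0.52231904 -0.16466531  0.15764763] 0.08512306568777683 13.2167 [-0.31  0.36  0.03  1.24  0.    1.38]
t [([341, 187], [10, 10, 72], array([0.5432, 0.0064, 0.024 ]))]
s [([317, 203], [8, 7, 51], array([0.5434, 0.0107, 0.024 ]))]
```

View pics/v13.png

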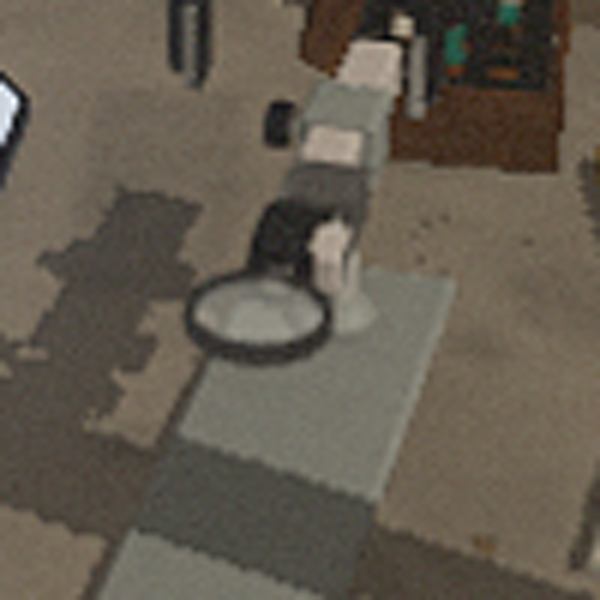

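View 12: handle black block at crop (290,235), jaw tips at (190,85) and (420,115), straddling the arm but still well above. I'll check the tip height numerically from those pixels.

```bash
python3 - <<'E'
from h import *
s=cam('side');C=np.array(bot.get_obs()['eef_pos']);print(C)
f=lambda p:((proj(s,p)-[290,95]+.5)*6).round(0)
tx=np.array([.9932,-.1167,0])
for dz in(-.014,0,.014,.028,.04): print(dz,f(C+[0,0,dz]+tx*.0425),f(C+[0,0,dz]-tx*.0425))
H=np.array([.5242,-.1658,.112]);ty=np.array([.1167,.9932,0])
for a in(-.024,.014):
  for b in(-.019,.019): print('handle',a,b,f(H+tx*a+ty*b+[0,0,.014]))
print('mouth',f(np.array([.5445,.007,.112])-ty*.2),'lens',f(np.array([.5445,.007,.112])-ty*.12))
E
```

```text
[ 0.52268541 -0.16498107  0.15816964]
-0.014 [197. 175.] [394. 203.]
0 [197. 146.] [396. 173.]
0.014 [198. 116.] [398. 143.]
0.028 [199.  86.] [400. 113.]
0.04 [199.  60.] [402.  87.]
handle -0.024 -0.019 [354. 211.]
handle -0.024 0.019 [336. 255.]
handle 0.014 -0.019 [268. 199.]
handle 0.014 0.019 [247. 242.]
mouth [302. 224.] lens [260. 318.]
```

Handle and lens project exactly where seen, and the open tips are 28 mm above the TCP, in line with the earlier finding. Descending and squeezing.

Call:
play_rows(motion=[{"translation":[0,0,3],"roll":0,"fingers":-1},{"translation":[0,0,5.5],"roll":0,"fingers":-1},{"translation":[0,0,7.1],"roll":0,"fingers":-1},{"translation":[0,0,7.1],"roll":0,"fingers":-1},{"translation":[0,0,7.1],"roll":0,"fingers":-0.6},{"translation":[0,0,7.1],"roll":0,"fingers":-0.3},{"translation":[0,0,7.1],"roll":0,"fingers":0},{"translation":[0,0,7.1],"roll":0,"fingers":0.2},{"translation":[0,0,7.1],"roll":0,"fingers":0.6},{"translation":[0,0,7.1],"roll":0,"fingers":0.6},{"translation":[0,0,7.1],"roll":0,"fingers":0.6},{"translation":[0,0,7.1],"roll":0,"fingers":0.6}])

```text
clock: 14.27
eef_pos: [0.5233, -0.1659, 0.0878]
tool_rot: [0.998, -0.059, 0.002, 0.0]
ft_force: [0.6, 0.9, 6.6]
grip_width: 0.03
```

Width is 30 mm, so the button is in. Drawing the first 15 mm as a test.

Call:
play_rows(motion=[{"translation":[0,-0.3,0],"roll":0,"fingers":0.6},{"translation":[0,-0.6,0],"roll":0,"fingers":0.6},{"translation":[0,-1,0],"roll":0,"fingers":0.6},{"translation":[0,-1.5,0],"roll":0,"fingers":0.6},{"translation":[0,-1.5,0],"roll":0,"fingers":0.6}])

```text
clock: 14.68
eef_pos: [0.5252, -0.1516, 0.0879]
tool_rot: [0.998, -0.059, 0.002, 0.001]
ft_force: [1.0, -3.0, 5.9]
grip_width: 0.0296
```

```bash
python3 - <<'E'
from h import *
o=bot.get_obs();print(o['eef_pos'],o['grip_width'],o['ft_force'],o['ft_torque'],o['clock'])
E
```

```text
[ 0.52517756 -0.15158645  0.08785837] 0.029553641413484356 [ 0.97506336 -3.00654819  5.91152666] [-0.44961481  0.37315043 -0.2035356 ] 14.6833
```

The arm is moving, with the spring's 3 N on it. Drawing out most of the rest.

Call:
play_rows(motion=[{"translation":[0,-1,0],"roll":0,"fingers":0.6},{"translation":[0,-2.2,0],"roll":0,"fingers":0.6},{"translation":[0,-3.5,0],"roll":0,"fingers":0.6},{"translation":[0,-4.8,0],"roll":0,"fingers":0.6},{"translation":[0,-6.1,0],"roll":0,"fingers":0.6},{"translation":[0,-7.4,0],"roll":0,"fingers":0.6},{"translation":[0,-8.7,0],"roll":0,"fingers":0.6},{"translation":[0,-9.6,0],"roll":0,"fingers":0.6},{"translation":[0,-10.2,0],"roll":0,"fingers":0.6},{"translation":[0,-10.5,0],"roll":0,"fingers":0.6},{"translation":[0,-10.5,0],"roll":0,"fingers":0.6},{"translation":[0,-10.5,0],"roll":0,"fingers":0.6},{"translation":[0,-10.5,0],"roll":0,"fingers":0.6}])

```text
clock: 15.77
eef_pos: [0.5385, -0.0474, 0.0878]
tool_rot: [0.998, -0.059, 0.003, 0.001]
ft_force: [3.6, -4.1, 5.2]
grip_width: 0.0301
```

```bash
python3 - <<'E'
from h import *
o=bot.get_obs();C=np.array(o['eef_pos']);print(C,o['grip_width'],o['ft_force'],o['clock'])
print('along',(C-[.5233,-.1659,.0878])@[.1167,.9932,0],'across',(C-[.5233,-.1659,.0878])@[.9932,-.1167,0])
s=cam('side');t=cam('top')
for i in range(5):
    for c,n in((s,'side'),(t,'top')): c['pixels']=c['pixels'].astype(np.float32)+cam(n)['pixels']
np.savez('f.npz',s=s['pixels']/6,t=t['pixels']/6)
ty=np.array([.1167,.9932,0]);S=np.array([.5445,.007,.112])
# intensity along bar top from the mouth, side and top view
for n,c in(('side',s),('top',t)):
    g=(c['pixels']/6).mean(2).astype(np.float32)
    print(n,'mouth',proj(c,S-ty*.2+[0,0,.006]))
    for u in np.arange(-.225,-.06,.004):
        p=proj(c,S+ty*u+[0,0,.006]);print('%.0f:%.0f'%(u*1e3,cv2.remap(g,np.array([[p[0]]],np.float32),np.array([[p[1]]],np.float32),1)[0,0]),end=' ')
    print()
for n,c in(('t',t),('s',s)):
    print(n,'pred lens',proj(c,S),'stage',proj(c,S*[1,1,0]+[0,0,.016]))
E
```

```text
[ 0.53851332 -0.04736075  0.08784658] 0.030051803661619206 [ 3.6125968  -4.09662759  5.15186957] 15.7667
along 0.1195085781776652 across 0.0012763429666446018
side mouth [339.92268886 129.82708538]
-225:38 -221:39 -217:39 -213:37 -209:38 -205:40 -201:38 -197:37 -193:37 -189:40 -185:38 -181:38 -177:36 -173:37 -169:39 -165:39 -161:39 -157:39 -153:40 -149:41 -145:40 -141:40 -137:40 -133:40 -129:38 -125:36 -121:36 -117:58 -113:75 -109:92 -105:86 -101:84 -97:91 -93:91 -89:93 -85:81 -81:45 -77:32 -73:33 -69:35 -65:36 -61:34 
top mouth [442.92097249 200.4509328 ]
-225:69 -221:71 -217:71 -213:100 -209:177 -205:177 -201:139 -197:95 -193:176 -189:177 -185:169 -181:98 -177:94 -173:95 -169:96 -165:100 -161:105 -157:110 -153:113 -149:116 -145:119 -141:120 -137:121 -133:123 -129:122 -125:122 -121:122 -117:120 -113:119 -109:117 -105:115 -101:111 -97:109 -93:105 -89:101 -85:92 -81:169 -77:174 -73:174 -69:68 -65:166 -61:174 
t pred lens [347.32419893 187.37338678] stage [345.23186019 190.94975781]
s pred lens [320.73651974 174.65673256] stage [320.13366752 207.3134903 ]
```

TCP travel is 119.5 mm. Now to locate the engraved line relative to the mouth, numerically.

```bash
python3 - <<'E'
from h import *
d=np.load('f.npz')
b=cv2.imread('pics/top1.png').mean(2)
print('cols 420..470 now');g=d['t'].mean(2)
for y in range(194,210): print(y,' '.join('%3d'%v for v in g[y,420:470]))
print('before')
for y in range(194,210): print(y,' '.join('%3d'%v for v in b[y,420:470]))
E
```

```text
cols 420..470 now
194 110 108 105 104 100  97  96  98 107 121 136 123 101 103 102 134 159 164 163 162 163 163  90  33 144 160 160 161 160 146 112 112 111 111 111 112 113 111 111 110 110 111 112 112 112 111 111 111 110 110
195 112 111 106 103 101  98  97  95  95  96 105 102  99 102 102 136 162 166 166 165 164 166  90  44 147 164 163 163 164 146 103 109 110 110 112 114 112 114 111 111 110 111 111 111 111 112 111 110 111 109
196 113 111 108 105 103 100  98  96  95  95  93  94  93  95  96 138 166 169 169 168 169 164  88  49 150 166 165 165 165 144  94  86  93  87  92 101 100  97 112 110 112 110 110 111 112 112 112 112 110 103
197 114 112 110 107 104 101 100  98  95  95  94  92  92  86  94 141 168 171 171 170 170 152  77  55 153 169 169 168 167 133  83  70  75  69  73  76  87  76  90  90  85  98 110 112 112 112 111 111 110 102
198 114 113 111 108 106 104 100  98  95  94  94  93  92  85  95 144 172 174 173 172 172 145  73  76 156 170 171 170 169 125  78  72  72  76  71  70  87  70  87  86  82  90 102  99 102 105 104 106  84  80
199 116 114 112 110 106 104 102  99  97  95  94  95  94  87  9
[... 4752 characters left out ...]
  83  80  81  78  79  78  79  77  80  76  78  83 163 193 189 191 191 188 193 192 193 190
207  81  85  88 107 116 120 120 124 123 120 122 120 119 120 118 172 157  81  26  80  75  62  50  82  80  78  80  79  82  81  78  78  79  81  79  80  80  79  78  91 189 192 192 191 192 192 189 188 188 188
208  85  84  90 100 120 123 123 126 119 122 121 123 119 120 121 171 161 147 150 152 151 153  89  75  80  82  80  81  82  81  80  77  77  79  79  79  78  80  78  96 200 196 195 194 192 193 191 192 190 189
209  83  87  92 106 120 121 118 124 123 124 122 120 122 121 121 168 136 124 145 134 115 136  91  80  80  81  82  79  82  82  81  80  82  81  82  80  78  81  79  92 188 193 202 203 204 198 198 195 194 191
```

The top rows at the mouth (cols 435–449) are hidden by the robot's own wrist. I'll measure the extension from the lens ring instead, comparing its front edge at home and now along the axis in both views.

```bash
cat > lens.py <<'E'
from h import *
def run(im_t,im_s):
    ty=np.array([.1167,.9932,0]);tx=np.array([.9932,-.1167,0]);S=np.array([.5445,.007,.112])
    H={'top':cv2.imread('pics/top1.png')[:,:,::-1],'side':cv2.imread('pics/side1.png')[:,:,::-1]}
    t=cam('top');s=cam('side')
    for n,c,im in(('top',t,im_t),('side',s,im_s)):
        for off in(-.008,0,.008):
            res=[]
            for tag,g,u0 in(('home',H[n],-.12),('now',im,0)):
                u=np.arange(.015,.045,.0005)
                p=np.array([proj(c,S+ty*(u0+v)+tx*off) for v in u],np.float32)
                v=cv2.remap(g.astype(np.float32).mean(2),p[:,:1],p[:,1:],cv2.INTER_LINEAR)[:,0]
                w=np.clip(np.median(v)-v,0,None)*(v<np.median(v)-8)
                i=v.argmin();k=slice(max(0,i-10),i+11);w=np.clip(v[k].max()*.9-v[k],0,None)
                res.append((w*u[k]).sum()/w.sum()*1e3);print(n,tag,off,v[::4].astype(int).tolist())
            print(n,'ring at',np.round(res,1),'ext',120+res[1]-res[0])
E
python3 - <<'E'
from lens import *
d=np.load('f.npz');run(d['t'],d['s'])
E
```

```text
top home -0.008 [156, 156, 155, 154, 149, 95, 59, 41, 71, 81, 80, 111, 125, 128, 127]
top now -0.008 [190, 192, 191, 188, 168, 90, 75, 102, 127, 121, 118, 117, 118, 117, 116]
top ring at [29.4 27.6] ext 118.19228183761847
top home 0 [150, 150, 150, 150, 150, 122, 79, 53, 59, 77, 83, 102, 125, 128, 127]
top now 0 [189, 188, 189, 188, 188, 144, 90, 79, 95, 115, 117, 116, 115, 116, 116]
top ring at [30.4 29. ] ext 118.61036786036924
top home 0.008 [144, 145, 147, 146, 135, 86, 54, 48, 74, 81, 80, 111, 127, 128, 128]
top now 0.008 [186, 186, 185, 182, 165, 94, 74, 84, 112, 118, 118, 118, 118, 117, 117]
top ring at [29.1 27.8] ext 118.79210200162109
side home -0.008 [120, 97, 77, 64, 51, 50, 53, 55, 58, 63, 79, 95, 105, 114, 117]
side now -0.008 [115, 104, 92, 83, 73, 70, 67, 70, 72, 71, 72, 73, 75, 74, 73]
side ring at [24.8 26.9] ext 122.04147703962985
side home 0 [133, 121, 99, 78, 66, 56, 53, 51, 52, 62, 72, 86, 100, 108, 111]
side now 0 [124, 117, 106, 93, 82, 71, 66, 63, 64, 66, 68, 71, 73, 74, 73]
side ring at [28.8 30. ] ext 121.27757642276003
side home 0.008 [136, 116, 98, 75, 55, 53, 52, 53, 59, 69, 86, 101, 108, 114, 116]
side now 0.008 [126, 117, 104, 86, 69, 60, 55, 54, 55, 60, 66, 70, 74, 75, 75]
side ring at [26.8 28.9] ext 122.1533113124215
```

Reading the ring's inner edges at half level, the extension is about 119.3 mm (top) and 121.2 mm (side), against the robot's 119.5 mm. I'll nudge 0.5 mm out, ease the side load and let it settle.

Call:
play_rows(motion=[{"translation":[0.05,-0.05,0],"roll":0,"fingers":0.6},{"translation":[0.05,-0.05,0],"roll":0,"fingers":0.6},{"translation":[0.05,-0.05,0],"roll":0,"fingers":0.6},{"translation":[0.05,-0.05,0],"roll":0,"fingers":0.6},{"translation":[0.05,-0.05,0],"roll":0,"fingers":0.6},{"translation":[0.05,-0.05,0],"roll":0,"fingers":0.6}])

```text
clock: 16.97
eef_pos: [0.5385, -0.0472, 0.0878]
tool_rot: [0.998, -0.06, 0.003, 0.001]
ft_force: [2.4, -3.8, 6.3]
grip_width: 0.0298
```

```bash
python3 - <<'E'
from h import *
def ob():
    o=bot.get_obs();C=np.array(o['eef_pos']);print(C.round(4),o['grip_width'].round(4),o['ft_force'].round(1),o['clock'],'along',((C-[.5233,-.1659,.0878])@[.1167,.9932,0]).round(4),abs(o['joint_vel']).max().round(4))
ob()
t=cam('top');s=cam('side')
for n,c,(x0,y0,x1,y1) in(('t',t,(195,160,380,280)),('s',s,(290,180,405,340))):
    H=cv2.cvtColor(c['pixels'],cv2.COLOR_RGB2HSV);m=((H[...,0]>4)&(H[...,0]<22)&(H[...,1]>100)).astype(np.uint8)
    nn,l,st,ce=cv2.connectedComponentsWithStats(m[y0:y1,x0:x1])
    print(n,[((st[i,:2]+[x0,y0]).tolist(),st[i,2:].tolist()) for i in range(1,nn) if st[i,4]>15])
# ring inner edges in top across axis (lens centre in y): left and right dark ring along row
ob()
E
```

```text
Traceback (most recent call last):
AttributeError: 'float' object has no attribute 'round'
```

```bash
python3 - <<'E'
from h import *
def ob():
    o=bot.get_obs();C=np.array(o['eef_pos']);print(C.round(4),round(o['grip_width'],4),np.round(o['ft_force'],1),o['clock'],'along',((C-[.5233,-.1659,.0878])@[.1167,.9932,0]).round(4),abs(o['joint_vel']).max().round(4))
ob()
t=cam('top');s=cam('side')
for n,c,(x0,y0,x1,y1) in(('t',t,(195,160,380,280)),('s',s,(290,180,405,340))):
    H=cv2.cvtColor(c['pixels'],cv2.COLOR_RGB2HSV);m=((H[...,0]>4)&(H[...,0]<22)&(H[...,1]>100)).astype(np.uint8)
    nn,l,st,ce=cv2.connectedComponentsWithStats(m[y0:y1,x0:x1])
    print(n,[((st[i,:2]+[x0,y0]).tolist(),st[i,2:].tolist()) for i in range(1,nn) if st[i,4]>15])
acc=[t['pixels'].astype(float),s['pixels'].astype(float)]
from lens import run
run(*acc)
ob()
E
```

```text
[ 0.5385 -0.0472  0.0878] 0.0298 [ 2.4 -3.8  6.3] 16.9667 along 0.1197 0.0018
t [([268, 223], [10, 11, 92]), ([237, 224], [11, 11, 93]), ([252, 248], [11, 11, 94]), ([222, 252], [12, 11, 100])]
s [([316, 203], [9, 7, 54]), ([346, 251], [11, 15, 142]), ([372, 265], [12, 16, 146]), ([344, 276], [13, 16, 153]), ([376, 291], [12, 16, 163])]
top home -0.008 [156, 156, 155, 154, 149, 95, 59, 41, 71, 81, 80, 111, 125, 128, 127]
top now -0.008 [191, 192, 192, 191, 180, 100, 77, 104, 128, 122, 116, 118, 117, 116, 116]
top ring at [29.4 27.7] ext 118.34909513221119
top home 0 [150, 150, 150, 150, 150, 122, 79, 53, 59, 77, 83, 102, 125, 128, 127]
top now 0 [189, 189, 189, 190, 189, 153, 98, 82, 100, 116, 117, 116, 116, 116, 117]
top ring at [30.4 29.2] ext 118.74823497057186
top home 0.008 [144, 145, 147, 146, 135, 86, 54, 48, 74, 81, 80, 111, 127, 128, 128]
top now 0.008 [186, 185, 186, 182, 170, 93, 72, 86, 113, 118, 117, 118, 117, 117, 117]
top ring at [29.1 27.8] ext 118.77954606720206
side home -0.008 [120, 97, 77, 64, 51, 50, 53, 55, 58, 63, 79, 95, 105, 114, 117]
side now -0.008 [116, 105, 92, 83, 73, 68, 64, 69, 75, 75, 75, 76, 75, 73, 73]
side ring at [24.8 26.8] ext 121.91357094179665
side home 0 [133, 121, 99, 78, 66, 56, 53, 51, 52, 62, 72, 86, 100, 108, 111]
side now 0 [126, 122, 110, 95, 82, 70, 65, 60, 61, 62, 66, 71, 74, 78, 75]
side ring at [28.8 30.6] ext 121.84245157327928
side home 0.008 [136, 116, 98, 75, 55, 53, 52, 53, 59, 69, 86, 101, 108, 114, 116]
side now 0.008 [125, 117, 103, 86, 70, 62, 57, 56, 56, 60, 66, 73, 77, 73, 72]
side ring at [26.8 29.5] ext 122.693156598764
[ 0.5385 -0.0472  0.0878] 0.0301 [ 1.  -4.1  6.7] 17.1667 along 0.1197 0.0032
```

```bash
python3 -c "
from workcell import bot
print(bot.job_done())"
```

```text
the job is handed in; nothing more can be done
None
```

The broken cork stands upright near the middle of the stage, and the magnifier's arm is drawn out about 120 mm. I handed in with the gripper still holding the grip, at about 17 s on the robot's clock. I could not see the engraved line at the mouth: my own wrist and gripper hid it from both cameras.

- **Cork:** Two attempts were needed. The first closed on air because the fingertips really sit about 25 mm higher than the stated geometry. After release the top view put the cork about 1 mm from the stage centre. In the last side view it was still there.
- **Sound corks:** The four sound corks were unmoved in the last pictures. I ran no separate check on the tweezers, marker or beaker, but nothing was knowingly touched.
- **Extension:** The estimates disagree by about 2 mm. The robot's own travel gives 119.7 mm. The lens ring's inner edge gave about 119.3 mm from the top view and 121.2 mm from the side view, before a final 0.5 mm nudge outward.
- **Holding:** At hand-in the grip was steady, with the fingers at 30 mm on the squeezed button and about 4 N of spring pull. There was also an unexplained vertical force of 6 to 7 N on the tool.
- **Not confirmed:** In the last top view the cork could not be picked out beneath the lens, so its place there rests on the side view and the measured positions.

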